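Refit the feed roller and its collar on a printer feed unit

ROBOT

A 6-joint arm with a two-finger parallel gripper is mounted at the origin on the work surface. World frame = base frame: x ahead of the robot, y to its left, z up, the work surface at z = 0. Lengths are in m, angles in rad, forces in N, time in s.
With the tool pointing down it reaches from about 0.275 to 0.875 m from the base axis. Payload 12.5 kg.
Tool frame: the origin (TCP) lies at the centre of the arm's flange, where the gripper is bolted on; the fingertips stand 173 mm ahead of it and the grasp point (between the pads) lies 155 mm ahead of it; z points along the fingers, y is the line along which they close (so a half turn about z gives the same grasp; the last joint's range is limited). The gripper opens to 85 mm and grips with 20 to 120 N. Pads are 22 mm wide; open, the fingers measure 114 mm over their backs; the gripper's body (76 mm by 85 mm) begins 54 mm behind the grasp point. The pads swing forward as they close: fully open they stand 13 mm farther back than shut.
Start: joints at [-1.375, 0.351, 1.652, -0, 1.139, -0.085], TCP at [0.152, -0.528, 0.405] pointing down, gripper open.
Joint ranges: [-2.75, 2.75], [-0.79, 2.1], [0.01, 2.65], [-1.57, 4.71], [0.07, 3.14], [-2.87, 2.87]. Speed limits (rad/s): [2.22, 2.22, 2.79, 3.14, 3.14, 3.14].

INTERFACE

Orientations are given as [roll, pitch, yaw] about the fixed x, y, z axes, in that order (R = Rz(yaw) Ry(pitch) Rx(roll)).
In Python, from plant import manip gives the robot as it stands. The module is installed in compiled form; this text tells all that it offers.
- The arm moves only by the shell command python3 -m pendant 'ROWS'. ROWS is JSON, one flat list of numbers, 7 for each row, row after row: the shift along the tool's x, y, z in cm, then the turn, a rotation vector about the tool's x, y, z in rad, then the finger opening in cm, from 0 to 8.54. In form: [dx, dy, dz, ax, ay, az, fingers, dx, dy, dz, ax, ay, az, fingers, ...]. A call has 1 to 8 rows; each row shifts and turns the commanded pose from where the row before left it, along the tool's axes as they then stand; what a row does not reach is not made up. A row lasts 1/10 s, in which the tool goes at most 50 mm and 8.59 degrees, less where a joint would pass 70% of its speed; a pose out of reach is approached as far as the arm can. A call with a gripper value outside its range is refused whole. The fingers move at their own pace and stop on an object; the grip force is fixed at half the most. Time passes only in rows, so rows that do not move let the fingers close. It gives the time, the measured TCP pose, the force, the opening and the grip force at its end, in the units of the state.
- manip.get_obs(): the state, without advancing time (a new reading comes with each control period).
- manip.read_camera(name): name is "scene" or "top" or "wrist"; returns the picture (384x512x3 uint8, red, green, blue); there is no depth.
- manip.get_calibration(name): a dict with "intrinsics" (3x3 intrinsics, pixels), "k1" (the pictures are not rectified: a ray, as slopes to the right and down, at radius r is drawn at 1 + k1 r^2 times it, then the intrinsics apply), "world_to_cam" (4x4, takes a point from world to camera coordinates). Camera axes: x right, y up, looking along -z (the intrinsics and any distortion apply to the point x, -y, -z); pixel columns grow to the right and rows downward; lengths in m; the calibration is good to about 2 mm. A picture is of the moment at which its call begins: read the wrist's pose just before it. get_calibration takes no time and is no camera call; for the wrist camera it gives the pose at the moment of the call.
- manip.hand_in(): hands the job in; it is judged then, once.
The state is a dict: "time": time; "joints": joint angles; "qvel": joint speeds; "joint_torque": joint torques, N m; "tool_pos": TCP position; "ee_rot": TCP orientation; "contact_force": force on the tool from outside, world axes, zero at the start; "torque": the same for the moment, N m; "opening": finger opening in m; "grasp_force": force on a finger pad.
Only numpy, scipy, OpenCV 4.12 (cv2) and the standard library are available. Lean on these libraries where they do the work, as an engineer would, in place of code of your own. Each camera call takes 0.05 s, during which the arm holds its last target. There are 200 camera calls.

TASK

Rebuild the printer feed unit: take the feed roller (the tall roller with four jaws at its foot, not the short plain one), slide it jaws-down over the upright shaft and feel for the angle at which its jaws drop past the cross bar, so that it sits fully home on the deck; do not force it down. Then slide the metal collar over the shaft so that it rests flat on top of the roller. Let go of both, and leave everything else on the bench where it is.

Things in the scene. Friction and masses are not known exactly. Their poses are not given: they have to be found in the camera images.
- feed_unit: printer feed unit, fixed: dark steel deck box 170 (x) x 120 (y) mm, deck 30 mm above the bench. Origin: centre of its underside, z up. Upright steel shaft, 14 mm diameter, tapered tip, at x = -30 mm, y = 0 of this frame, 76 mm tall above the deck. A motor (34 mm diameter, 34 mm tall) stands on the deck at x = +60, y = +25 mm, a flat gear (6 mm high) at x = +62, y = -32 mm.
- shaft_foot (a point): the shaft's axis at deck height; z up along the shaft. A steel cross bar 32 mm long, 8 wide, 8 high lies on the deck here, centred on the shaft; its angle about the shaft differs every time and is not measured (the drive behind it is stiff and does not turn with the roller).
- shaft_top (a point): the tip of the shaft, 76 mm above shaft_foot
- feed_roller: tall feed roller standing on its jaws: black rubber on white hub, 44 mm diameter, 50 tall, 16 mm bore, 130 g. Rubber spans 12 to 48 mm up. Foot: four 9.5 mm square jaws parted by a cross of slots 12 wide, 10 deep, along its own x and y; it goes home when a slot lies over the cross bar within about 7 degrees, else it stops 8 mm high. Origin: centre of its foot, z up its axis.
- collar: plain aluminium collar: 30 mm outside diameter, 16 mm bore, 16 mm tall, lying flat. Origin: centre of its underside, z up along its axis.
- collar_mid (a point): the middle of the collar, on its axis, 8 mm above its underside
- idler_roller: bystander: short plain roller, rubber on white hub, 44 mm diameter, only 30 mm tall, no jaws. Origin: centre of its underside.
- screwdriver: bystander: screwdriver with black handle lying on the bench, 190 mm long along its x
- mouse: bystander: grey computer mouse, 105 x 60 x 30 mm. Origin: centre of its underside.
- hard_drive: bystander: bare hard disk drive, 147 x 101 x 26 mm, lying flat. Origin: centre of its underside.
- cleaner: bystander: white cleaner bottle, 60 mm diameter, 160 mm tall. Origin: centre of its underside.
- mug: bystander: white mug, 80 mm diameter, 90 mm tall. Origin: centre of its underside.

How it is judged:
On the way:
1. the feed roller is fully home on the deck, jaws past the cross bar, while the collar is still off the shaft (horizontal distance between feed_roller and shaft_foot below 0.004 m and z of feed_roller in the frame of shaft_foot below 0.003 m and angle between feed_roller's own z axis and vertical below 0.1 rad and horizontal distance between collar and shaft_foot above 0.03 m), for 0.2 s.
At the end, for the whole second after the job is handed in: The feed roller stands jaws-down on the shaft, its foot within 3 mm of the deck and 4 mm of the shaft's axis, upright within 0.1 rad; the collar is on the shaft, within 4 mm of its axis, either way up, level within 0.1 rad and resting on the roller's top (within 3 mm); both released and at rest (horizontal distance between each of feed_roller, collar and shaft_foot below 0.004 m and z of feed_roller in the frame of shaft_foot below 0.003 m and angle between feed_roller's own z axis and vertical below 0.1 rad and angle between the z axis of collar and the z axis of shaft_foot, either way round below 0.1 rad and linear speed of each of feed_roller, collar below 0.02 m/s and z of collar_mid in the frame of feed_roller between 0.055 and 0.061 m); the robot touches nothing.
It fails at once if a bystander (idler roller, screwdriver, mouse, hard drive, bottle, mug) is moved by more than 30 mm (distance of any of idler_roller, screwdriver, mouse, hard_drive, cleaner, mug from where it was at the start of the episode above 0.03 m).
It fails at once if the roller is forced: more than 80 N between the roller and the feed unit with its cross bar (contact force between feed_roller and feed_unit above 80 N).
It also fails if it takes over 70 s, if anything falls off the work surface, if the arm or the gripper's body presses on something with over 40 N, if the wrist force passes 120 N, or if a joint passes its speed limit or range.

## Working session

There is one attempt and no reset: what is moved stays moved. The work goes in short steps, Python scripts to look and compute and a shell command to move; the robot and the scene stay as the last step left them, time stands still between calls to the robot, and variables do not carry over. Pictures are saved under pics/ and viewed, at most 10 in all, crops included, and the job is handed in when it is done.

```bash
mkdir -p pics; cat > h.py <<'E'
import numpy as np, cv2
from scipy.spatial.transform import Rotation as Rn
from plant import manip
def ray(c,u,v):
    K=np.array(c["intrinsics"]);W=np.array(c["world_to_cam"]);k=c["k1"]
    d=np.array([(u-K[0,2])/K[0,0],(v-K[1,2])/K[1,1]]);s=d.copy()
    for _ in range(20): s=d/(1+k*(s@s))
    R=W[:3,:3];o=-R.T@W[:3,3];return o,R.T@np.array([s[0],-s[1],-1])
def atz(c,u,v,z):
    o,d=ray(c,u,v);return o+d*(z-o[2])/d[2]
def proj(c,p):
    K=np.array(c["intrinsics"]);W=np.array(c["world_to_cam"]);q=W[:3,:3]@np.array(p)+W[:3,3]
    s=np.array([q[0],-q[1]])/-q[2];s=s*(1+c["k1"]*(s@s));return K[:2,:2]@s+K[:2,2]
def snap(n,f):
    c=manip.get_calibration(n);im=manip.read_camera(n);np.savez('pics/'+f+'.npz',im=im);cv2.imwrite('pics/'+f+'.png',im[:,:,::-1]);return c,im
E
python3 - <<'E'
from h import *
o=manip.get_obs();print(o['tool_pos'],o['ee_rot'],o['opening'],o['time'])
ims=[]
for n in("scene","top"):
    c,im=snap(n,n+'0');W=np.array(c["world_to_cam"]);print(n,-W[:3,:3].T@W[:3,3],np.array(c['intrinsics'])[0,0],c['k1'])
im=cv2.imread('pics/top0.png');cv2.imwrite('pics/top0b.png',cv2.resize(im,(800,600),interpolation=cv2.INTER_CUBIC))
E
```

```text
[ 0.15240795 -0.52831641  0.40412186] [-3.14032371e+00 -1.09043504e-04  2.80821142e-01] 0.08540373865655847 0.0
scene [ 1.21412661 -0.33018514  0.7382696 ] 349.92320272648203 -0.0031681713178374864
top [ 0.41093955 -0.03353621  1.30285625] 408.2340172378043 0.00983798068522064
```

View pics/top0b.png

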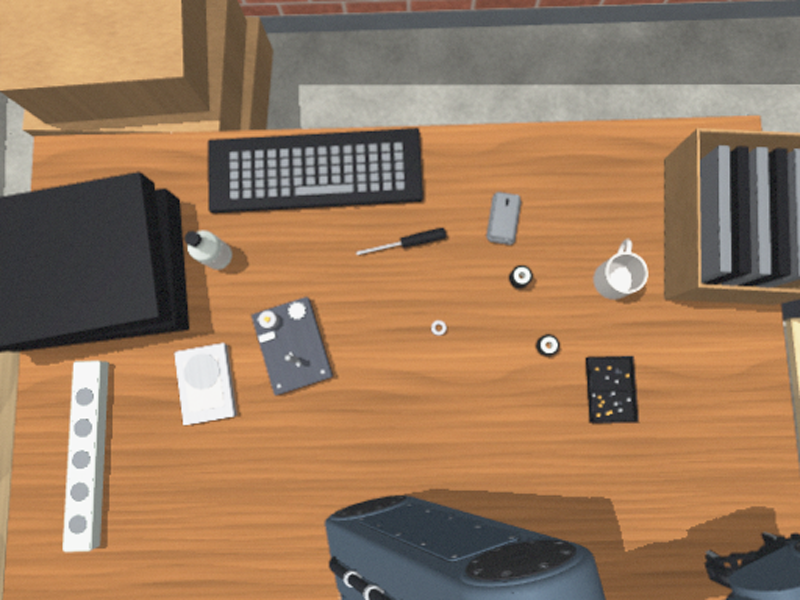

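View pics/scene0.png

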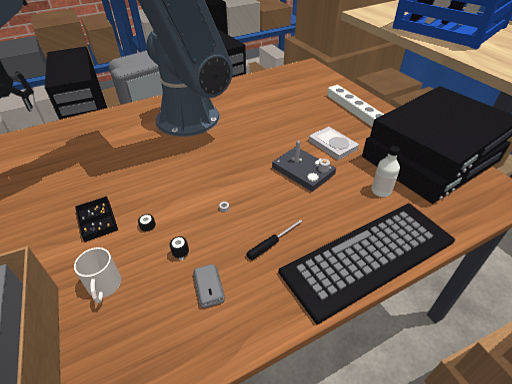

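The top view shows the tall-roller candidate at (521,276), the other roller at (548,345), the collar at (439,327) and the feed unit near (293,345). In the scene view the taller roller is at (179,247), and the shaft tip is near (297,142).

```bash
python3 - <<'E'
from h import *
T=np.load('pics/top0.npz')['im'];S=np.load('pics/scene0.npz')['im'];ct=manip.get_calibration('top');cs=manip.get_calibration('scene')
def blob(im,u,v,r,mask):
    x0,y0=int(u-r),int(v-r);m=mask(im[y0:y0+2*r,x0:x0+2*r].astype(int)).astype(np.uint8)
    ys,xs=np.nonzero(m);return x0+(xs.min()+xs.max())/2,y0+(ys.min()+ys.max())/2,xs.mean()+x0,ys.mean()+y0,np.ptp(xs)+1,np.ptp(ys)+1
wh=lambda a:(a.min(2)>150)
s=.64
for n,u,v,z in(('tall',521,276,.05),('short',548,345,.03),('collar',439,327,.016)):
    b=blob(T,u*s,v*s,10,wh);p=atz(ct,b[2],b[3],z);print(n,np.round(b,1),p.round(4),np.hypot(*p[:2]).round(3),'scene foot/top',proj(cs,[p[0],p[1],0]).round(1),proj(cs,[p[0],p[1],z]).round(1))
def crop(im,u,v,r): return cv2.resize(im[v-r:v+r,u-r:u+r],(390,290) if 0 else (290,290),interpolation=cv2.INTER_CUBIC)
m=np.vstack([np.hstack([crop(T,333,176,12),crop(T,350,221,12)]),np.hstack([crop(T,187,221,30),crop(S,304,163,34)])])
cv2.imwrite('pics/m1.png',m[:,:,::-1])
E
```

```text
tall [334.  176.  333.6 175.7  11.   11. ] [ 0.6275 -0.2506  0.05  ] 0.676 scene foot/top [180.5 253.6] [177.3 241.4]
short [351.  220.  351.1 220.3  11.   11. ] [ 0.4892 -0.3011  0.03  ] 0.574 scene foot/top [147.2 225.5] [144.7 218.3]
collar [280.5 209.5 280.2 209.2  10.   10. ] [ 0.5305 -0.0829  0.016 ] 0.537 scene foot/top [223.9 208. ] [223.4 204.1]
```

View pics/m1.png

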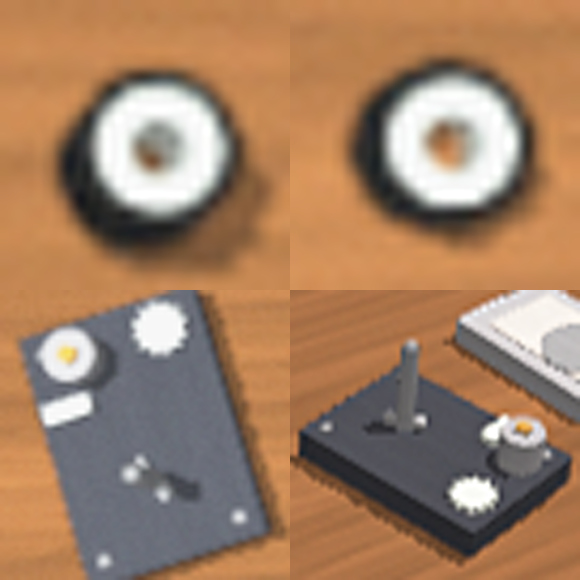

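```bash
cat >> h.py <<'E'
def need(target,yaw=None):
    o=manip.get_obs();R=Rn.from_euler('xyz',o['ee_rot']);d=R.inv().apply(np.array(target)-o['tool_pos'])*100
    rv=None
    if yaw is not None: rv=(R.inv()*Rn.from_euler('xyz',[np.pi,0,yaw])).as_rotvec().round(3)
    print('t',o['time'],'pos',np.round(o['tool_pos'],4),'rot',np.round(o['ee_rot'],3),'F',np.round(o['contact_force'],1),'move cm',d.round(2),'turn',rv)
E
python3 - <<'E'
from h import *
ct=manip.get_calibration('top');cs=manip.get_calibration('scene')
f=lambda x,y:(157+x/4.833,191+y/4.833)
P=[atz(ct,*f(*q),.03)[:2] for q in((20,55),(198,0),(270,240),(90,290))]
print('corners',np.round(P,4),[np.linalg.norm(P[i]-P[(i+1)%4]).round(3) for i in range(4)],np.mean(P,0))
# unit x points from shaft side (P2P3) to motor side (P0P1)
c=np.mean(P,0);x=(P[0]+P[1]-P[2]-P[3]);x/=np.linalg.norm(x);print('yaw',np.arctan2(x[1],x[0]),'foot',c-.03*x)
tip=(270+120/4.265,129+55/4.265);print('tip scene',atz(cs,*tip,.106))
a,b=[atz(ct,*f(*q),.038)[:2] for q in((131,183),(162,204))];print('bar',a,b,(a+b)/2,np.linalg.norm(a-b),np.arctan2(*(b-a)[::-1]))
fo=c-.03*x;print('proj tip top crop',(proj(ct,[*fo,.106])-[157,191])*4.833,'foot scene crop',(proj(cs,[*fo,.03])-[270,129])*4.265,(proj(cs,[*fo,.106])-[270,129])*4.265)
need([.6275,-.2506,.35])
w=np.array(manip.get_calibration('wrist')['world_to_cam']);o=manip.get_obs();R=Rn.from_euler('xyz',o['ee_rot']);cw=-w[:3,:3].T@w[:3,3];print('cam in tool',R.inv().apply(cw-o['tool_pos']),R.inv().apply(-w[2,:3]))
E
```

```text
corners [[0.5601 0.2909]
 [0.5933 0.175 ]
 [0.4368 0.129 ]
 [0.408  0.2443]] [np.float64(0.121), np.float64(0.163), np.float64(0.119), np.float64(0.159)] [0.49954813 0.20978917]
yaw 0.291786507959243 foot [0.47081618 0.20115926]
tip scene [0.47840136 0.20222872 0.106     ]
bar [0.47499223 0.21673194] [0.46114259 0.19684625] [0.46806741 0.2067891 ] 0.024233308789816412 -2.1791442907237113
proj tip top crop [134.48872496 184.12808556] foot scene crop [106.45705516 132.4132557 ] [113.07409514  50.16369355]
t 0.1 pos [ 0.1524 -0.5283  0.4042] rot [-3.141 -0.     0.281] F [-0.4 -0.5  0.6] move cm [ 53.34 -13.51   5.44] turn None
cam in tool [0.06773502 0.00045062 0.03112503] [-2.67533279e-01  6.83584822e-04  9.63548378e-01]
```

```bash
python3 -m pendant '[3,-0.8,0.2,0,0,0,8.5, 3,-0.8,0.2,0,0,0,8.5, 3,-0.8,0.2,0,0,0,8.5, 3,-0.8,0.2,0,0,0,8.5, 3,-0.8,0.2,0,0,0,8.5, 3,-0.8,0.2,0,0,0,8.5, 3,-0.8,0.2,0,0,0,8.5, 3,-0.8,0.2,0,0,0,8.5]'
python3 -m pendant '[3,-0.8,0.2,0,0,0,8.5, 3,-0.8,0.2,0,0,0,8.5, 3,-0.8,0.2,0,0,0,8.5, 3,-0.8,0.2,0,0,0,8.5, 3,-0.8,0.2,0,0,0,8.5, 3,-0.8,0.2,0,0,0,8.5, 3,-0.8,0.2,0,0,0,8.5, 0,0,0,0,0,0,8.5]'
python3 - <<'E'
from h import *
need([.6275,-.2506,.35])
c,im=snap('wrist','w1')
for p in([.6275,-.2506,.05],[.6275,-.2506,.0]):print(proj(c,p))
E
```

```text
time: 0.9
tool_pos: [0.3663, -0.3996, 0.3884]
ee_rot: [-3.141, 0.0, 0.281]
contact_force: [0.3, -0.8, -0.2]
opening: 0.085
grasp_force: 0.0
time: 1.7
tool_pos: [0.5537, -0.2865, 0.3738]
ee_rot: [-3.141, 0.0, 0.284]
contact_force: [-0.4, 0.6, -0.2]
opening: 0.085
grasp_force: 0.0
t 1.7 pos [ 0.5537 -0.2865  0.3738] rot [-3.141  0.     0.284] F [-0.4  0.6 -0.2] move cm [ 8.09 -1.38  2.38] turn None
[243.10062475  88.92927391]
[245.47196972  91.19781028]
```

View pics/w1.png

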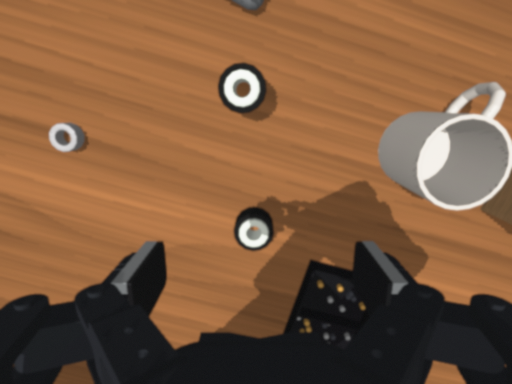

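The wrist view shows the tall roller's bore at (242,88), 1 px from the prediction of (243,89). The idler is at (255,230) and the collar at (67,137).

```bash
python3 -m pendant '[2.5,-0.4,1,0,0,0,8.5, 2.5,-0.4,1,0,0,0,8.5, 2.5,-0.4,1,0,0,0,8.5, 0.6,-0.2,2,0,0,0,8.5, 0,0,3,0,0,0,8.5, 0,0,2,0,0,0,8.5, 0,0,0,0,0,0,8.5]'
python3 - <<'E'
from h import *
c,im=snap('wrist','w2')
u,v=proj(c,[.6275,-.2506,.05]);print(u,v)
m=(im.min(2)>150).astype(np.uint8);n,l,st,ce=cv2.connectedComponentsWithStats(m)
for i in range(1,n):
    if st[i,4]>60:print(st[i],ce[i].round(1),atz(c,*ce[i],.05).round(4))
need([.6275,-.2506,.25])
E
```

```text
time: 2.45
tool_pos: [0.6242, -0.2528, 0.2716]
ee_rot: [-3.138, 0.004, 0.28]
contact_force: [-0.3, 0.2, -0.2]
opening: 0.0851
grasp_force: 0.0
257.54323446075136 207.5068079228447
[213  16  22  30 306] [223.  33.] [ 0.7194 -0.2046  0.05  ]
[ 231  181   49   46 1384] [255.  203.9] [ 0.6294 -0.2484  0.05  ]
[  1 231  36  33 619] [ 18.7 247.1] [ 0.5562 -0.1048  0.05  ]
t 2.5 pos [ 0.6248 -0.253   0.2738] rot [-3.14e+00  2.00e-03  2.80e-01] F [0.4 0.5 1.1] move cm [ 0.33 -0.16  2.38] turn None
```

```bash
python3 -m pendant '[0.5,-0.25,1.6,0,0,0,8.5, 0,0,2,0,0,0,8.5, 0,0,2,0,0,0,8.5, 0,0,2,0,0,0,8.5, 0,0,1,0,0,0,8.5, 0,0,0,0,0,0,8.5]'
python3 -m pendant '[0,0,0,0,0,0,4, 0,0,0,0,0,0,4, 0,0,0,0,0,0,4, 0,0,0,0,0,0,4, 0,0,0,0,0,0,4, 0,0,0,0,0,0,4]'
python3 - <<'E'
from h import *
need([.6275,-.2506,.25])
c,im=snap('wrist','w3');print(proj(c,[.629,-.249,.05]))
E
```

```text
time: 3.1
tool_pos: [0.6295, -0.2486, 0.1877]
ee_rot: [-3.141, 0.001, 0.281]
contact_force: [-0.2, 0.7, 0.1]
opening: 0.0851
grasp_force: 0.0
time: 3.7
tool_pos: [0.6299, -0.2489, 0.1902]
ee_rot: [3.14, -0.001, 0.281]
contact_force: [-2.2, 1.0, 6.5]
opening: 0.0429
grasp_force: 60.5
t 3.7 pos [ 0.6299 -0.2489  0.1902] rot [ 3.14e+00 -1.00e-03  2.81e-01] F [-2.2  1.   6.5] move cm [-0.27  0.11 -5.98] turn None
[257.16412422 287.13759695]
```

View pics/w3.png

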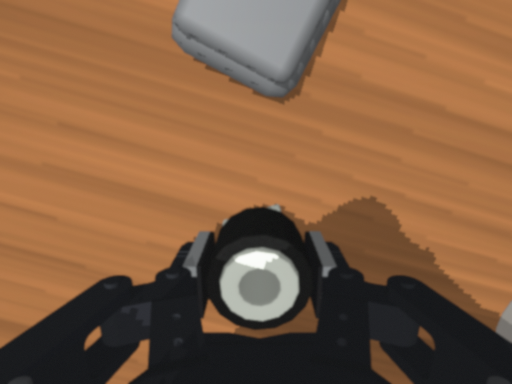

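The roller is gripped with an opening of 43 mm and its hub top is centred near (259,285). The foot jaws are visible at about (232,220) and (276,210), so a slot roughly faces tool +x.

```bash
python3 -m pendant '[0,0,-1.5,0,0,0,4, 0,0,-2.5,0,0,0,4, 0,0,-3,0,0,0,4, 0,0,-3,0,0,0,4, 0,0,-3,0,0,0,4, 0,0,-1,0,0,0,4]'
python3 -m pendant '[-0.8,-2,0,0,0,0,4, -0.8,-3.5,0,0,0,0,4, -0.8,-3.5,0,0,0,0,4, -0.8,-3.5,0,0,0,0,4, -0.8,-3.5,0,0,0,0,4, -0.8,-3.5,0,0,0,0,4, -0.8,-3.5,0,0,0,0,4, -0.8,-3.5,0,0,0,0,4]'
python3 -m pendant '[-0.8,-3.5,0,0,0,0,4, -0.8,-3.5,0,0,0,0,4, -0.8,-3.5,0,0,0,0,4, -0.8,-3.5,0,0,0,0,4, -0.8,-3.5,0,0,0,0,4, 0,-3.2,0,0,0,0,4, 0,0,0,0,0,0,4, 0,0,0,0,0,0,4]'
python3 - <<'E'
from h import *
need([.475,.202,.33])
c,im=snap('wrist','w4')
for p in([.475,.202,.106],[.475,.202,.03]):print(proj(c,p))
cv2.imwrite('pics/w4b.png',cv2.resize(im[:,:,::-1],(800,600),interpolation=cv2.INTER_CUBIC))
E
```

```text
time: 4.35
tool_pos: [0.63, -0.2489, 0.3332]
ee_rot: [3.138, -0.004, 0.281]
contact_force: [0.9, 0.6, -1.4]
opening: 0.0427
grasp_force: 61.0
time: 5.15
tool_pos: [0.4936, -0.0107, 0.3285]
ee_rot: [-3.141, 0.0, 0.281]
contact_force: [-0.3, 1.2, -1.0]
opening: 0.0426
grasp_force: 61.1
time: 5.95
tool_pos: [0.3986, 0.1762, 0.3286]
ee_rot: [3.141, 0.0, 0.282]
contact_force: [-0.5, -0.5, -1.1]
opening: 0.0428
grasp_force: 61.2
t 5.95 pos [0.3986 0.1762 0.3286] rot [3.141 0.    0.282] F [-0.5 -0.5 -1.1] move cm [ 8.06 -0.35 -0.15] turn None
[251.86440744  81.18344967]
[253.87313827  87.82318358]
```

View pics/w4b.png

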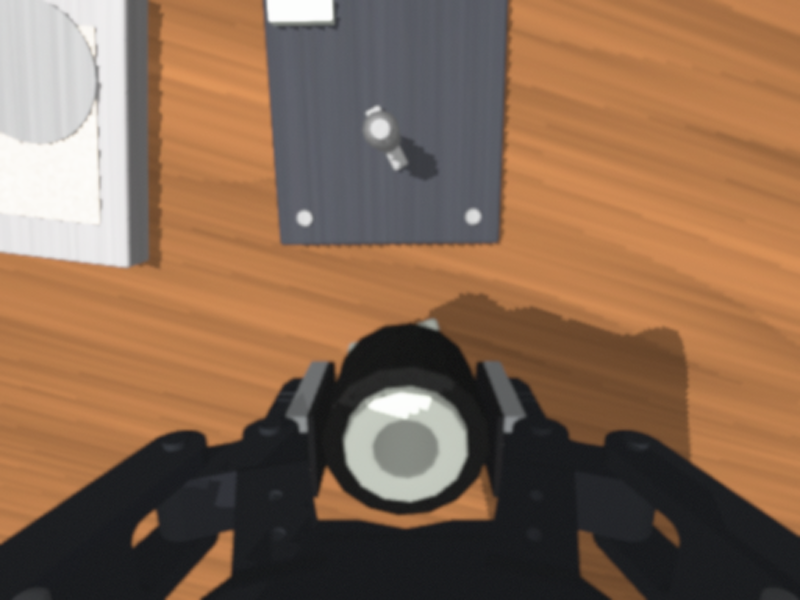

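The shaft tip is at (243,82) in the 512-pixel picture, with bar ends at about (239,70) and (255,104). The roller's bore is at (259,287), and jaw corners show at (276,208) and (227,221). I'll now fit both angles numerically.

```bash
python3 - <<'E'
from h import *
im=np.load('pics/w4.npz')['im'].astype(int)
o=manip.get_obs();c=manip.get_calibration('wrist');R=Rn.from_euler('xyz',o['ee_rot']);t=np.array(o['tool_pos'])
tw=lambda p:R.apply(p)+t
# hub top centre in tool frame, at depth .1385
def tool_at(u,v,dep): 
    w=atz(c,u,v,t[2]-dep);return R.inv().apply(w-t)
m=(im.min(2)>150).astype(np.uint8);n,l,st,ce=cv2.connectedComponentsWithStats(m)
for i in range(1,n):
    if st[i,4]>4 and st[i,0]>140: print(st[i],ce[i].round(1))
i=[i for i in range(1,n) if 240<ce[i][0]<275 and 270<ce[i][1]<300]
hub=np.isin(l,i).astype(np.uint8);cn=max(cv2.findContours(hub,0,1)[0],key=cv2.contourArea);e=cv2.fitEllipse(cn);print('hub ellipse',e)
hc=tool_at(*e[0],.1385);print('hub centre tool',hc)
tip=atz(c,243.2,81.9,.106);print('tip world',tip)
b=[R.inv().apply(atz(c,u*.64,v*.64,.038)-t) for u,v in((373,110),(398,162))];d=b[0]-b[1];print('bar',np.array(b).round(4),'len',np.linalg.norm(d),'ang tool deg',np.degrees(np.arctan2(d[1],d[0])),'mid world',tw(sum(b)/2))
# jaw fit
ctr=np.array([hc[0],hc[1],0])
H=im.shape[:2]
sil=np.zeros(H,np.uint8);th=np.linspace(0,2*np.pi,60)
pts=[proj(c,tw(ctr+[.022*np.cos(a),.022*np.sin(a),z])) for z in(.1405,.1765) for a in th]
cv2.fillConvexPoly(sil,cv2.convexHull(np.array(pts).round().astype(np.int32)),1)
reg=np.zeros(H,bool);reg[195:240,215:300]=True
wht=(im.min(2)>110)&(np.ptp(im,axis=2)<50)&reg
ys,xs=np.nonzero(wht);print('white',list(zip(xs,ys))[:60])
best=[]
for ph in range(-45,45,3):
    jm=np.zeros(H,np.uint8);r=Rn.from_euler('z',ph,degrees=True)
    for sx in(-1,1):
        for sy in(-1,1):
            q=[proj(c,tw(ctr+r.apply([sx*(.006+.0095*a),sy*(.006+.0095*b2),z]))) for a in(0,1) for b2 in(0,1) for z in(.1765,.1885)]
            cv2.fillConvexPoly(jm,cv2.convexHull(np.array(q).round().astype(np.int32)),1)
    vis=(jm>0)&(sil==0)&reg;best.append(((vis&wht).sum()/max(1,(vis|(wht&(sil==0))).sum()),ph))
print(sorted(best)[::-1][:6])
E
```

```text
[170   0  44  15 614] [191.2   6.7]
[234  68  10   6  37] [238.5  70.5]
[235  74  15  16 185] [242.   81.4]
[248  98   9  11  51] [251.9 102.9]
[190 135  10  10  80] [194.5 139.2]
[298 134  10  10  79] [302.3 138.2]
[274 206   4   3   8] [275.8 207. ]
[ 221  249   77   72 3107] [259.  283.8]
hub ellipse ((259.0348205566406, 284.5710754394531), (69.83650207519531, 76.10942077636719), 93.31716918945312)
hub centre tool [0.00104905 0.0004684  0.13849988]
tip world [0.47354571 0.20606101 0.106     ]
bar [[ 0.0931 -0.0151  0.2906]
 [ 0.0682 -0.0029  0.2906]] len 0.027690497642392956 ang tool deg -26.2388997096174 mid world [0.47385618 0.20657777 0.038     ]
white [(np.int64(276), np.int64(204)), (np.int64(272), np.int64(205)), (np.int64(273), np.int64(205)), (np.int64(274), np.int64(205)), (np.int64(275), np.int64(205)), (np.int64(276), np.int64(205)), (np.int64(277), np.int64(205)), (np.int64(278), np.int64(205)), (np.int64(271), np.int64(206)), (np.int64(272), np.int64(206)), (np.int64(273), np.int64(206)), (np.int64(274), np.int64(206)), (np.int64(275), np.int64(206)), (np.int64(276), 
[... 574 characters left out ...]
, np.int64(208)), (np.int64(275), np.int64(209)), (np.int64(276), np.int64(209)), (np.int64(277), np.int64(209)), (np.int64(278), np.int64(209)), (np.int64(279), np.int64(209)), (np.int64(278), np.int64(210)), (np.int64(279), np.int64(210)), (np.int64(226), np.int64(219)), (np.int64(224), np.int64(220)), (np.int64(225), np.int64(220)), (np.int64(226), np.int64(220)), (np.int64(224), np.int64(221)), (np.int64(225), np.int64(221)), (np.int64(223), np.int64(222)), (np.int64(224), np.int64(222)), (np.int64(225), np.int64(222)), (np.int64(223), np.int64(223))]
[(np.float64(0.0), 42), (np.float64(0.0), 39), (np.float64(0.0), 36), (np.float64(0.0), 33), (np.float64(0.0), 30), (np.float64(0.0), 27)]
```

```bash
python3 - <<'E'
from h import *
o=manip.get_obs();c=manip.get_calibration('wrist');R=Rn.from_euler('xyz',o['ee_rot']);t=np.array(o['tool_pos'])
tw=lambda p:R.apply(p)+t
for a in range(-60,61,10):
    A=np.radians(a);print(a,*[proj(c,tw(np.array([.001+r*np.cos(A),.0005+r*np.sin(A),z]))).round(1) for r,z in((.022,.1385),(.022,.1765),(.0219,.1885))])
E
```

```text
-60 [208.2 258.8] [220.2 222.3] [223.  214.2]
-50 [213.8 251.1] [224.5 216.3] [227.  208.6]
-40 [220.8 244.4] [229.9 211. ] [232.  203.6]
-30 [229.2 238.9] [236.3 206.7] [238.  199.6]
-20 [238.5 234.8] [243.4 203.5] [244.6 196.6]
-10 [248.6 232.3] [251.1 201.5] [251.7 194.8]
0 [259.1 231.5] [259.  200.8] [259.  194.2]
10 [269.6 232.3] [267.  201.5] [266.4 194.8]
20 [279.7 234.8] [274.7 203.4] [273.5 196.6]
30 [289.  238.9] [281.8 206.6] [280.1 199.6]
40 [297.4 244.4] [288.2 210.9] [286.  203.6]
50 [304.4 251.1] [293.6 216.2] [291.1 208.5]
60 [310.  258.7] [297.9 222.3] [295.1 214.2]
```

```bash
python3 - <<'E'
from h import *
from scipy.optimize import least_squares
im=np.load('pics/w4.npz')['im'].astype(int)
print('col255',[(v,im[v,255].tolist()) for v in range(198,216,2)],'\ncol258 hub',[(v,im[v,258].tolist()) for v in list(range(240,254,2))+list(range(268,276,2))+list(range(300,330,3))])
for v in(225,262,284):
    r=im[v].max(1);print(v,[(u,r[u]) for u in list(range(204,228,2))+list(range(290,316,2))])
cv2.imwrite('pics/foot.png',cv2.resize(im[195:335,195:325].astype(np.uint8)[:,:,::-1],None,fx=4,fy=4,interpolation=cv2.INTER_CUBIC))
E
```

```text
col255 [(198, [180, 121, 75]), (200, [176, 118, 73]), (202, [170, 114, 71]), (204, [168, 113, 71]), (206, [148, 100, 63]), (208, [66, 46, 32]), (210, [21, 21, 20]), (212, [21, 20, 21]), (214, [22, 22, 22])] 
col258 hub [(240, [42, 42, 42]), (242, [40, 40, 40]), (244, [41, 41, 41]), (246, [61, 62, 60]), (248, [132, 136, 129]), (250, [183, 188, 179]), (252, [246, 247, 243]), (268, [187, 192, 182]), (270, [136, 140, 133]), (272, [133, 137, 130]), (274, [134, 137, 131]), (300, [133, 137, 130]), (303, [138, 142, 134]), (306, [184, 189, 179]), (309, [197, 203, 192]), (312, [196, 201, 191]), (315, [195, 200, 190]), (318, [193, 198, 187]), (321, [76, 79, 74]), (324, [28, 29, 28]), (327, [31, 29, 28])]
225 [(204, np.int64(182)), (206, np.int64(181)), (208, np.int64(181)), (210, np.int64(182)), (212, np.int64(181)), (214, np.int64(180)), (216, np.int64(181)), (218, np.int64(185)), (220, np.int64(184)), (222, np.int64(138)), (224, np.int64(58)), (226, np.int64(27)), (290, np.int64(20)), (292, np.int64(20)), (294, np.int64(42)), (296, np.int64(96)), (298, np.int64(115)), (300, np.int64(116)), (3
[... 521 characters left out ...]
np.int64(30)), (302, np.int64(29)), (304, np.int64(28)), (306, np.int64(28)), (308, np.int64(19)), (310, np.int64(22)), (312, np.int64(24)), (314, np.int64(23))]
284 [(204, np.int64(21)), (206, np.int64(27)), (208, np.int64(27)), (210, np.int64(26)), (212, np.int64(28)), (214, np.int64(27)), (216, np.int64(27)), (218, np.int64(39)), (220, np.int64(137)), (222, np.int64(198)), (224, np.int64(202)), (226, np.int64(203)), (290, np.int64(201)), (292, np.int64(201)), (294, np.int64(200)), (296, np.int64(194)), (298, np.int64(139)), (300, np.int64(44)), (302, np.int64(27)), (304, np.int64(29)), (306, np.int64(28)), (308, np.int64(29)), (310, np.int64(28)), (312, np.int64(26)), (314, np.int64(23))]
```

View pics/foot.png

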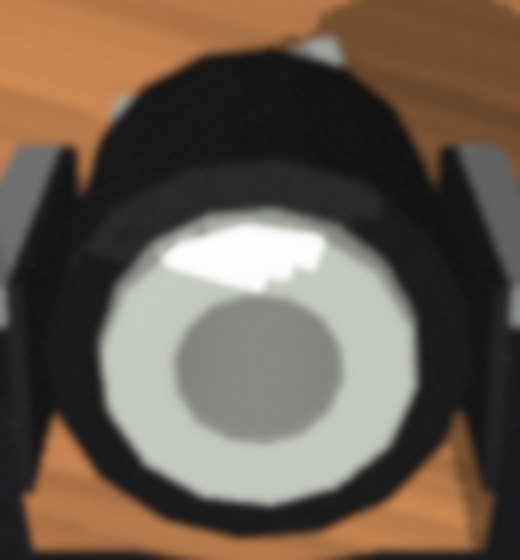

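```bash
python3 - <<'E'
from h import *
from scipy.optimize import least_squares
o=manip.get_obs();c=manip.get_calibration('wrist');R=Rn.from_euler('xyz',o['ee_rot']);t=np.array(o['tool_pos'])
def P(q,p):
    x,y,dep,tilt=q;return proj(c,t+R.apply([x,y,dep]+Rn.from_euler('y',tilt).apply(p)))
th=np.linspace(0,2*np.pi,180)
def res(q,full=0):
    ring=lambda r,z:np.array([P(q,[r*np.cos(a),r*np.sin(a),z]) for a in th])
    b=ring(.008,0);f=ring(.022,.038);r2=ring(.022,.002)
    m=np.array([b[:,0].min(),b[:,0].max(),b[:,1].min(),b[:,1].max(),f[:,1].min(),r2[:,1].max()])
    return m-np.array([238.8,280.5,268.8,305.5,208,195+535/4])
for fr in((0,1,2,3),(0,1,2)):
    g=lambda s:res([s[0]/1e3,s[1]/1e3,.138+s[2]/1e3,(s[3]/100 if len(s)>3 else 0)])
    s=least_squares(g,np.zeros(len(fr)));print(s.x.round(2),s.fun.round(1))
q=[s.x[0]/1e3,s.x[1]/1e3,.138+s.x[2]/1e3,0]
for a in(20,25,30,35,-50,-55,-60,-65,-70):A=np.radians(a);print(a,P(q,[.0219*np.cos(A),.0219*np.sin(A),.05]).round(1))
tip=atz(c,242.2,81.4,.106);print('tip',tip);need([tip[0],tip[1],.33])
E
```

```text
[-3.81  0.72  6.48 -1.86] [ 1.2 -1.2  0.5 -1.2 -0.4  1.2]
[-4.27  0.72  6.89] [ 1.2 -1.2  1.1 -1.1 -0.9  0.7]
20 [273.3 202.6]
25 [276.5 203.9]
30 [279.6 205.5]
35 [282.5 207.2]
-50 [228.8 214. ]
-55 [226.8 216.6]
-60 [225.  219.4]
-65 [223.5 222.2]
-70 [222.3 225.2]
tip [0.47365033 0.20668477 0.106     ]
t 6.0 pos [0.3989 0.1756 0.3286] rot [3.141 0.    0.281] F [ 0.9 -0.1 -0.5] move cm [ 8.04 -0.91 -0.14] turn None
```

The jaw slots sit at about -15.5° in the tool frame and the bar at -26°, so the roller needs about -10.7° of turn. I'll move over the tip, turn, and descend towards it.

```bash
python3 -m pendant '[2,-0.25,0,0,0,0,4, 3,-0.35,0,0,0,0,4, 2,-0.25,0,0,0,0,4, 1,-0.1,0,0,0,0,4, 0,0,0.5,0,0,-0.095,4, 0,0,1,0,0,-0.095,4, 0,0,1,0,0,0,4, 0,0,0,0,0,0,4]'
python3 -m pendant '[0,0,0,0,0,0,4, 0,0,0.2,0,0,0,4, 0,0,0.2,0,0,0,4, 0,0,0.2,0,0,0,4, 0,0,0,0,0,0,4]'
python3 - <<'E'
from h import *
ps=[]
for i in range(6):
    manip.read_camera('scene');o=manip.get_obs();ps.append(np.r_[o['tool_pos'],o['ee_rot'][2],o['contact_force'],o['torque']])
print(np.mean(ps,0).round(4));need([.4737,.2067,.3])
E
```

```text
time: 6.8
tool_pos: [0.4727, 0.2065, 0.3024]
ee_rot: [-3.141, 0.003, 0.467]
contact_force: [-0.1, -0.2, -0.3]
opening: 0.0432
grasp_force: 61.2
time: 7.3
tool_pos: [0.473, 0.2072, 0.2975]
ee_rot: [-3.142, 0.0, 0.471]
contact_force: [-0.5, 0.6, -0.6]
opening: 0.043
grasp_force: 61.2
[ 0.4731  0.2073  0.2977  0.4708 -0.0641 -0.0206 -1.1097 -0.0229  0.0122
 -0.0094]
t 7.6 pos [0.4731 0.2072 0.2977] rot [ 3.142 -0.     0.471] F [ 0.2  0.2 -0.7] move cm [ 0.03  0.07 -0.23] turn None
```

```bash
for i in 1; do python3 -m pendant '[0,0,0.2,0,0,0,4, 0,0,0.2,0,0,0,4, 0,0,0.2,0,0,0,4]' | grep -E 'pos|force'
python3 -m pendant '[0,0,0.1,0,0,0,4, 0,0,0.1,0,0,0,4]' | grep -E 'pos|force'; done
```

```text
tool_pos: [0.4731, 0.2072, 0.2915]
contact_force: [-0.8, -0.1, -1.2]
grasp_force: 61.2
tool_pos: [0.4731, 0.2072, 0.2895]
contact_force: [0.5, 0.7, -1.2]
grasp_force: 61.2
```

```bash
python3 -m pendant '[0,0,0.1,0,0,0,4, 0,0,0.1,0,0,0,4, 0,0,0.1,0,0,0,4]' | grep -E 'pos|contact'
python3 -m pendant '[0,0,0.1,0,0,0,4, 0,0,0.1,0,0,0,4, 0,0,0.1,0,0,0,4]' | grep -E 'pos|contact'
python3 - <<'E'
from h import *
c,im=snap('wrist','w5')
cv2.imwrite('pics/w5c.png',cv2.resize(im[150:340,165:355,::-1],None,fx=3,fy=3,interpolation=cv2.INTER_CUBIC))
E
```

```text
tool_pos: [0.4731, 0.2072, 0.2866]
contact_force: [-0.1, 0.3, -0.8]
tool_pos: [0.4731, 0.2073, 0.2836]
contact_force: [-0.4, 0.0, -1.2]
```

View pics/w5c.png

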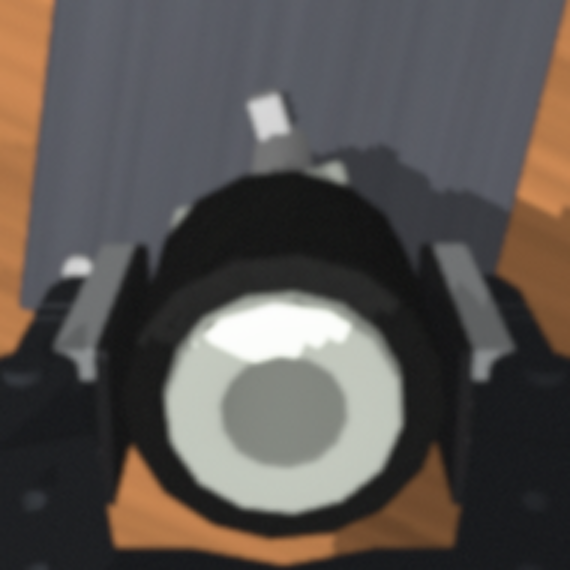

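The shaft goes up into the roller's foot, centred left to right, with the bar showing at crop (268,100). There is no contact force, so I'll go on down.

```bash
python3 -m pendant '[0,0,0.2,0,0,0,4, 0,0,0.2,0,0,0,4, 0,0,0.2,0,0,0,4, 0,0,0.2,0,0,0,4, 0,0,0.2,0,0,0,4, 0,0,0.2,0,0,0,4]' | grep -E 'pos|contact'
python3 -m pendant '[0,0,0.2,0,0,0,4, 0,0,0.2,0,0,0,4, 0,0,0.2,0,0,0,4, 0,0,0.2,0,0,0,4, 0,0,0.2,0,0,0,4, 0,0,0.2,0,0,0,4]' | grep -E 'pos|contact'
```

```text
tool_pos: [0.4734, 0.2074, 0.2718]
contact_force: [2.9, 2.3, 1.7]
tool_pos: [0.4734, 0.2074, 0.2598]
contact_force: [3.9, 3.7, 2.7]
```

```bash
python3 -c "
from h import *
need([.4737,.2067,.2265]);print(manip.get_obs()['torque'])"
```

```text
t 9.95 pos [0.4734 0.2074 0.2598] rot [ 3.142e+00 -1.000e-03  4.710e-01] F [3.9 3.7 2.7] move cm [-0.01  0.07  3.33] turn None
[ 0.66683923 -0.72258751  0.00877115]
```

```bash
python3 -m pendant '[0.05,-0.02,0,0,0,0,4, 0,0,0.2,0,0,0,4, 0,0,0.2,0,0,0,4, 0,0,0.2,0,0,0,4, 0,0,0.2,0,0,0,4, 0,0,0.2,0,0,0,4]' | grep -E 'pos|contact'
python3 -m pendant '[0,0,0.2,0,0,0,4, 0,0,0.2,0,0,0,4, 0,0,0.2,0,0,0,4, 0,0,0.2,0,0,0,4, 0,0,0.2,0,0,0,4, 0,0,0.2,0,0,0,4]' | grep -E 'pos|contact'
```

```text
tool_pos: [0.4735, 0.2077, 0.2495]
contact_force: [3.4, 3.5, 1.8]
tool_pos: [0.4735, 0.2077, 0.2376]
contact_force: [1.7, 2.8, 2.5]
```

```bash
python3 -m pendant '[0,0,0.1,0,0,0,4, 0,0,0.1,0,0,0,4, 0,0,0.1,0,0,0,4, 0,0,0.1,0,0,0,4, 0,0,0.1,0,0,0,4, 0,0,0.1,0,0,0,4, 0,0,0.1,0,0,0,4, 0,0,0.1,0,0,0,4]' | grep -E 'pos|contact'
python3 -m pendant '[0,0,0.1,0,0,0,4, 0,0,0.1,0,0,0,4]' | grep -E 'pos|contact'
python3 -m pendant '[0,0,0.1,0,0,0,4, 0,0,0.1,0,0,0,4]' | grep -E 'pos|contact'
```

```text
tool_pos: [0.4735, 0.2077, 0.2296]
contact_force: [3.7, 2.7, 3.3]
tool_pos: [0.4735, 0.2076, 0.2277]
contact_force: [3.2, 4.7, 3.6]
tool_pos: [0.4735, 0.2077, 0.2256]
contact_force: [4.1, 4.4, 1.6]
```

```bash
for k in 1; do python3 -m pendant '[0,0,0.1,0,0,0,4, 0,0,0.1,0,0,0,4]' | grep -E 'pos|contact'; done
python3 -m pendant '[0,0,0.1,0,0,0,4]' | grep -E 'pos|contact'
```

```text
tool_pos: [0.4735, 0.2076, 0.2236]
contact_force: [3.8, 4.1, 1.8]
tool_pos: [0.4735, 0.2077, 0.2226]
contact_force: [3.4, 3.9, 2.6]
```

```bash
python3 -m pendant '[0,0,0.1,0,0,0,4, 0,0,0.1,0,0,0,4]' | grep -E 'pos|contact'
python3 -m pendant '[0,0,0.1,0,0,0,4]' | grep -E 'pos|contact'
python3 -m pendant '[0,0,0.05,0,0,0,4]' | grep -E 'pos|contact'
```

```text
tool_pos: [0.4735, 0.2076, 0.2206]
contact_force: [3.9, 3.6, 2.2]
tool_pos: [0.4736, 0.2077, 0.22]
contact_force: [-2.0, 1.7, 21.8]
tool_pos: [0.4736, 0.2077, 0.22]
contact_force: [-2.3, 1.8, 23.1]
```

Contact comes at TCP 0.220 m, which is 30 mm above the grasp height on the bench (0.190) and so matches fully home; resting on the bar would have stopped it at about 0.228. I'll release and verify.

```bash
python3 -m pendant '[0,0,-0.1,0,0,0,4, 0,0,0,0,0,0,8.5, 0,0,0,0,0,0,8.5, 0,0,0,0,0,0,8.5, 0,0,0,0,0,0,8.5, 0,0,0,0,0,0,8.5]' | grep -E 'pos|contact|open'
python3 -m pendant '[0,0,-1,0,0,0,8.5, 0,0,-2,0,0,0,8.5, 0,0,-3,0,0,0,8.5, 0,0,-3,0,0,0,8.5, 0,0,-2,0,0,0,8.5]' | grep -E 'pos|contact|open'
python3 - <<'E'
from h import *
need([.4737,.2067,.3])
c,im=snap('wrist','w6');cs,S=snap('scene','s6')
a=cv2.resize(im,(480,360));b=cv2.resize(S[115:205,255:365],(440*1,360),interpolation=cv2.INTER_CUBIC)
cv2.imwrite('pics/m6.png',np.hstack([a[:,100:400],b])[:,:,::-1])
for z in(.03,.042,.078,.08,.086,.088,.106):
    print(z,(proj(cs,[.475,.205,z])-[255,115])*4+[300,0])
    print('   rim',[((proj(cs,[.475+.022*np.cos(a),.205+.022*np.sin(a),z])-[255,115])*4+[300,0]).round(0).tolist() for a in (-.36,)])
E
```

```text
tool_pos: [0.4734, 0.2076, 0.22]
contact_force: [0.3, -0.6, 0.6]
opening: 0.0852
tool_pos: [0.4735, 0.2077, 0.3329]
contact_force: [0.0, -0.0, -0.1]
opening: 0.0847
t 14.15 pos [0.4735 0.2077 0.3329] rot [ 3.141e+00 -2.000e-03  4.710e-01] F [ 0.  -0.  -0.1] move cm [-0.04  0.09  3.29] turn None
0.03 [466.60467301 181.5426329 ]
   rim [[472.0, 198.0]]
0.042 [467.59712665 169.82696359]
   rim [[474.0, 187.0]]
0.078 [470.66209435 133.64050129]
   rim [[477.0, 150.0]]
0.08 [470.83634111 131.58302181]
   rim [[477.0, 148.0]]
0.086 [471.36165687 125.38001614]
   rim [[477.0, 142.0]]
0.088 [471.5376259  123.30209563]
   rim [[478.0, 140.0]]
0.106 [473.14109553 104.36640092]
   rim [[479.0, 121.0]]
```

View pics/m6.png

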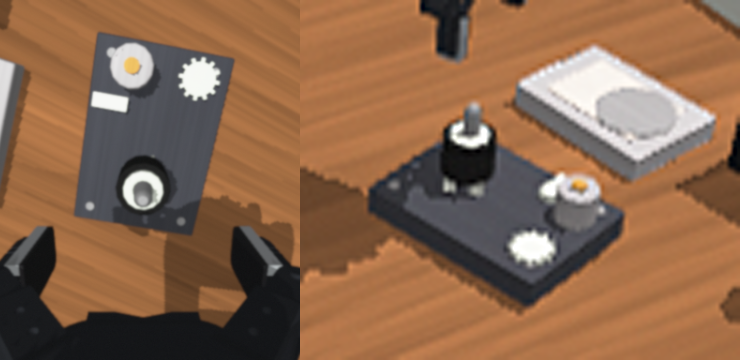

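The roller is home: in the scene view its rubber's lower front rim is at v≈185 (187 predicted for home) and its top rim at ≈150 (150 predicted), with jaws flush on the deck. Next is the collar.

```bash
python3 -m pendant '[-0.8,2,0,0,0,0,8.5, -0.8,3,0,0,0,0,8.5, -0.8,3,0,0,0,0,8.5, -0.8,3,0,0,0,0,8.5, -0.8,3,0,0,0,0,8.5, -0.8,3,0,0,0,0,8.5, -0.8,3,0.5,0,0,0,8.5, -0.8,3,1,0,0,0,8.5]'|grep pos
python3 -m pendant '[-0.8,3,1,0,0,0,8.5, -0.8,2.5,1,0,0,0,8.5, 0,0,2,0,0,0,8.5, 0,0,0.8,0,0,0,8.5, 0,0,0,0,0,0,8.5, 0,0,0,0,0,0,8.5]'|grep pos
cat > col.py <<'E'
from h import *
import sys
c,im=snap('wrist',sys.argv[1]);z=float(sys.argv[2])
m=((im.min(2)>120)&(np.ptp(im.astype(int),axis=2)<40)).astype(np.uint8);n,l,st,ce=cv2.connectedComponentsWithStats(m)
for i in range(1,n):
    if st[i,4]>150:
        cn=cv2.findContours((l==i).astype(np.uint8),0,1)[0][0];u,v=cv2.minAreaRect(cn)[0]
        p=atz(c,u,v,z);print(st[i],ce[i].round(1),(u,v),p.round(4));need([p[0],p[1],.25])
E
python3 col.py w7 .016
```

```text
tool_pos: [0.5208, -0.0276, 0.3151]
tool_pos: [0.5315, -0.0822, 0.2675]
[237 180  40  39 906] [256.6 199. ] (256.5, 199.0) [ 0.532  -0.0804  0.016 ]
t 15.7 pos [ 0.5316 -0.0822  0.2678] rot [ 3.141e+00 -1.000e-03  4.720e-01] F [-0.1 -0.4  0.3] move cm [ 0.11 -0.14  1.78] turn None
```

```bash
python3 -m pendant '[0.11,-0.14,1.2,0,0,0,8.5, 0,0,2,0,0,0,8.5, 0,0,2,0,0,0,7, 0,0,2,0,0,0,6, 0,0,1.5,0,0,0,5, 0,0,0.4,0,0,0,4.5, 0,0,0,0,0,0,4.5, 0,0,0,0,0,0,4.5]'
python3 -m pendant '[0,0,0,0,0,0,2.5, 0,0,0,0,0,0,2.5, 0,0,0,0,0,0,2.5, 0,0,0,0,0,0,2.5, 0,0,0,0,0,0,2.5]'
```

```text
time: 16.5
tool_pos: [0.5321, -0.0809, 0.1768]
ee_rot: [3.141, -0.001, 0.471]
contact_force: [-0.0, -0.5, 0.8]
opening: 0.0449
grasp_force: 0.0
time: 17.0
tool_pos: [0.5321, -0.0809, 0.1774]
ee_rot: [3.141, -0.001, 0.471]
contact_force: [-2.5, 0.1, 7.7]
opening: 0.0272
grasp_force: 58.7
```

```bash
python3 -m pendant '[0,0,-1,0,0,0,2.5, 0,0,-2,0,0,0,2.5, 0,0,-2,0,0,0,2.5, 0,0,-2.5,0,0,0,2.5, 0,0,-2.5,0,0,0,2.5, 0,0,-2.5,0,0,0,2.5, 0,0,-2.5,0,0,0,2.5, 0,0,0,0,0,0,2.5]'
python3 col.py w8 .1738; python3 - <<'E'
from h import *
cs,S=snap('scene','s8');ct,T=snap('top','t8');im=np.load('pics/w8.npz')['im']
o=manip.get_obs();p=np.array(o['tool_pos'])-[0,0,.16];u,v=map(int,proj(cs,p));
a=cv2.resize(im[140:340,140:380],(480,400),interpolation=cv2.INTER_CUBIC);b=cv2.resize(S[v-30:v+30,u-24:u+24],(320,400),interpolation=cv2.INTER_CUBIC)
cv2.imwrite('pics/m8.png',np.hstack([a,b])[:,:,::-1])
E
```

```text
time: 17.8
tool_pos: [0.5323, -0.081, 0.3301]
ee_rot: [3.138, -0.005, 0.471]
contact_force: [-0.1, -0.2, -1.4]
opening: 0.0273
grasp_force: 59.5
[486  16  26  58 813] [502.4  45. ] (498.5, 44.5) [ 0.6538 -0.1204  0.1738]
t 17.85 pos [ 0.5319 -0.0809  0.3281] rot [ 3.139e+00 -3.000e-03  4.710e-01] F [-1.  -0.3 -1.4] move cm [9.05 9.04 7.86] turn None
[ 231  228   58   59 1796] [259. 256.] (259.02154541015625, 257.1123046875) [ 0.5366 -0.0801  0.1738]
t 17.85 pos [ 0.5319 -0.0809  0.3281] rot [ 3.139e+00 -3.000e-03  4.710e-01] F [-1.  -0.3 -1.4] move cm [0.43 0.12 7.81] turn None
```

View pics/m8.png

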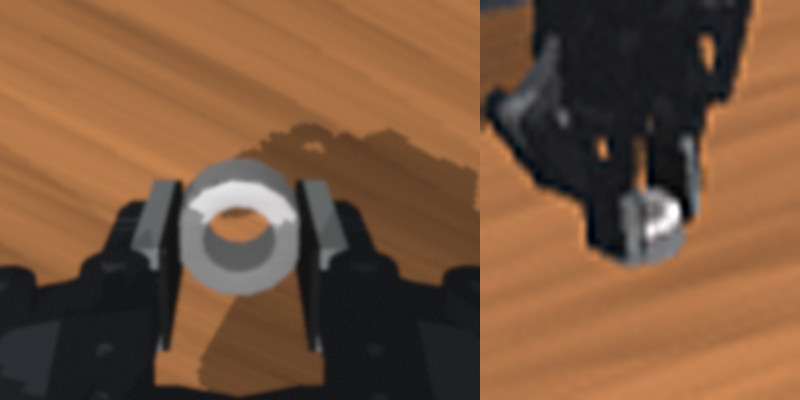

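The wrist crop shows the collar level between the pads with its bore centred near (259.5,259). I'll work out its offset in the tool frame against the roller's.

```bash
python3 - <<'E'
from h import *
o=manip.get_obs();c=manip.get_calibration('wrist');R=Rn.from_euler('xyz',o['ee_rot']);t=np.array(o['tool_pos'])
f=lambda u,v,d:R.inv().apply(atz(c,u,v,t[2]-d)-t)
ro=f(259.6,287,.140);co=f(259.5,259.1,.1612);print('roller',ro,'collar',co)
th=np.linspace(0,6.28,90)
for r in(.008,.015):
    q=np.array([proj(c,t+R.apply(co+[r*np.cos(a),r*np.sin(a),0])) for a in th]);print(r,q.min(0),q.max(0))
Ry=Rn.from_euler('xyz',[np.pi,0,.471]);d=Ry.apply((ro-co)*[1,1,0]+[.0003,0,0]);print(d);need(np.array([.4736,.2077,.30])+d,.471)
E
```

```text
roller [-0.00107332  0.00072903  0.14000026] collar [-6.21940697e-05  7.25963846e-04  1.61199825e-01]
0.008 [241.86759799 242.8936278 ] [277.13111562 274.79708024]
0.015 [226.43772488 228.28812841] [292.55941012 288.13525059]
[-6.32305973e-04 -3.25429411e-04  3.75808810e-22]
t 17.95 pos [ 0.5315 -0.0808  0.3259] rot [-3.141  0.     0.471] F [ 0.3 -0.4 -0.2] move cm [  7.86 -28.33   2.59] turn [-0.  0. -0.]
```

```bash
python3 -m pendant '[0.8,-2,0,0,0,0,2.5, 0.8,-3,0,0,0,0,2.5, 0.8,-3,0,0,0,0,2.5, 0.8,-3,0,0,0,0,2.5, 0.8,-3,0,0,0,0,2.5, 0.8,-3,0,0,0,0,2.5, 0.8,-3,0,0,0,0,2.5, 0.8,-3,0,0,0,0,2.5]'|grep pos
python3 -m pendant '[0.8,-3,0,0,0,0,2.5, 0.6,-2.3,0,0,0,0,2.5, 0,0,1,0,0,0,2.5, 0,0,1,0,0,0,2.5, 0,0,0,0,0,0,2.5, 0,0,0,0,0,0,2.5]'|grep pos
python3 - <<'E'
from h import *
ps=[]
for i in range(3):
    o=manip.get_obs();manip.read_camera('top');ps.append(o['tool_pos'])
print(np.mean(ps,0));need([.473,.2074,.284],.471)
E
```

```text
tool_pos: [0.4838, 0.1543, 0.3251]
tool_pos: [0.4731, 0.2059, 0.3056]
[0.47318728 0.20598628 0.30596381]
t 19.5 pos [0.4732 0.2062 0.3064] rot [ 3.142 -0.     0.47 ] F [ 0.7  0.1 -0.3] move cm [ 0.03 -0.11  2.24] turn [ 0.    -0.    -0.001]
```

```bash
python3 -m pendant '[0.03,-0.12,0.5,0,0,0,2.5, 0,0,0.8,0,0,0,2.5, 0,0,0.5,0,0,0,2.5, 0,0,0.2,0,0,0,2.5, 0,0,0,0,0,0,2.5]'|grep -E 'pos|contact'
python3 -m pendant '[0,0,0.1,0,0,0,2.5, 0,0,0.1,0,0,0,2.5, 0,0,0.1,0,0,0,2.5, 0,0,0.1,0,0,0,2.5]'|grep -E 'pos|contact'
python3 -m pendant '[0,0,0.1,0,0,0,2.5, 0,0,0.1,0,0,0,2.5]'|grep -E 'pos|contact'
```

```text
tool_pos: [0.4726, 0.2079, 0.2857]
contact_force: [-0.7, -0.3, -0.6]
tool_pos: [0.4727, 0.2079, 0.2822]
contact_force: [-0.4, -0.5, -0.6]
tool_pos: [0.4727, 0.2079, 0.2801]
contact_force: [-0.1, 0.1, 0.2]
```

```bash
python3 -m pendant '[0,0,0.1,0,0,0,2.5, 0,0,0.1,0,0,0,2.5]'|grep -E 'pos|contact'
python3 -m pendant '[0,0,0.1,0,0,0,2.5, 0,0,0.1,0,0,0,2.5]'|grep -E 'pos|contact'
python3 -m pendant '[0,0,0.1,0,0,0,2.5, 0,0,0.1,0,0,0,2.5]'|grep -E 'pos|contact'
```

```text
tool_pos: [0.4727, 0.2079, 0.2781]
contact_force: [-0.2, 0.1, -0.3]
tool_pos: [0.4727, 0.2079, 0.2761]
contact_force: [0.0, 0.8, -0.9]
tool_pos: [0.4727, 0.2079, 0.2741]
contact_force: [-0.4, -0.5, -0.6]
```

```bash
python3 -m pendant '[0,0,0.1,0,0,0,2.5, 0,0,0.1,0,0,0,2.5, 0,0,0.1,0,0,0,2.5, 0,0,0.1,0,0,0,2.5, 0,0,0.1,0,0,0,2.5]'|grep -E 'pos|contact'
python3 -m pendant '[0,0,0.1,0,0,0,2.5, 0,0,0.1,0,0,0,2.5, 0,0,0.1,0,0,0,2.5, 0,0,0.1,0,0,0,2.5, 0,0,0.1,0,0,0,2.5]'|grep -E 'pos|contact'
```

```text
tool_pos: [0.4727, 0.2079, 0.2691]
contact_force: [0.4, -0.3, -0.5]
tool_pos: [0.4727, 0.2079, 0.2641]
contact_force: [1.3, -0.1, -1.4]
```

```bash
python3 -m pendant '[0,0,0.1,0,0,0,2.5, 0,0,0.1,0,0,0,2.5]'|grep -E 'pos|contact'
python3 -m pendant '[0,0,0.1,0,0,0,2.5, 0,0,0.1,0,0,0,2.5]'|grep -E 'pos|contact'
python3 -m pendant '[0,0,0.1,0,0,0,2.5]'|grep -E 'pos|contact'
```

```text
tool_pos: [0.4727, 0.2079, 0.2621]
contact_force: [-0.9, -0.1, 0.2]
tool_pos: [0.4727, 0.2079, 0.2601]
contact_force: [1.0, 0.8, -1.1]
tool_pos: [0.4727, 0.2079, 0.2591]
contact_force: [-0.1, 1.2, -0.9]
```

```bash
python3 -m pendant '[0,0,0.1,0,0,0,2.5]'|grep -E 'pos|contact'
python3 -m pendant '[0,0,0.1,0,0,0,2.5]'|grep -E 'pos|contact'
python3 -m pendant '[0,0,0.05,0,0,0,2.5]'|grep -E 'pos|contact'
```

```text
tool_pos: [0.4727, 0.2079, 0.2581]
contact_force: [-0.1, 0.1, -0.1]
tool_pos: [0.4728, 0.2079, 0.2573]
contact_force: [-1.7, -0.4, 13.0]
tool_pos: [0.4729, 0.208, 0.2573]
contact_force: [-3.3, -0.6, 12.5]
```

The collar makes contact at 0.2573 m (0.257 predicted), so it rests on the roller. I'll release, back off and check.

```bash
python3 -m pendant '[0,0,-0.05,0,0,0,2.6, 0,0,0,0,0,0,8.5, 0,0,0,0,0,0,8.5, 0,0,0,0,0,0,8.5, 0,0,0,0,0,0,8.5, 0,0,0,0,0,0,8.5]'|grep -E 'pos|contact|open'
python3 -m pendant '[0,0,-1,0,0,0,8.5, 0,0,-2,0,0,0,8.5, 0,0,-2.5,0,0,0,8.5, 0,0,-2.5,0,0,0,8.5, -3,0,0,0,0,0,8.5, -2,0,0,0,0,0,8.5, 0,0,0,0,0,0,8.5, 0,0,0,0,0,0,8.5]'
python3 - <<'E'
from h import *
cs,S=snap('scene','s9');c,im=snap('wrist','w9');s=[.474,.2075]
# profile down the front of the stack in the scene view; compare with predicted heights
rim=lambda r,z:proj(cs,[s[0]+r*np.cos(-.62),s[1]+r*np.sin(-.62),z]).round(1)
print('tip',rim(0,.106),'collar top/bottom front',rim(.015,.096),rim(.015,.08),'rubber top/bot',rim(.022,.078),rim(.022,.042),'foot',rim(.02,.03))
u=int(round(rim(.015,.088)[0]));print(u,[(v,S[v,u].tolist()) for v in range(136,172)])
for n,z in(('collar top back/front r15',.096),('hub r',.08)):
    for r in(.015,.016,.022):
        q=np.array([proj(c,[s[0]+r*np.cos(a),s[1]+r*np.sin(a),z]) for a in np.linspace(0,6.28,60)]);print(n,r,q.min(0).round(0),q.max(0).round(0))
E
python3 col.py w10 .096|head -12
```

```text
tool_pos: [0.4727, 0.2079, 0.2572]
contact_force: [0.4, 0.4, 0.9]
opening: 0.0849
time: 24.4
tool_pos: [0.4284, 0.1853, 0.338]
ee_rot: [3.141, -0.001, 0.471]
contact_force: [-0.3, 1.3, -0.9]
opening: 0.0848
grasp_force: 0.0
tip [298.8 140.7] collar top/bottom front [298.4 146.1] [298.  150.3] rubber top/bot [297.9 152.2] [297.1 161.2] foot [296.9 163.8]
298 [(136, [178, 117, 74]), (137, [179, 118, 74]), (138, [171, 112, 70]), (139, [173, 111, 65]), (140, [190, 146, 121]), (141, [196, 187, 184]), (142, [157, 159, 164]), (143, [113, 112, 115]), (144, [84, 84, 84]), (145, [164, 159, 159]), (146, [214, 207, 208]), (147, [103, 99, 100]), (148, [110, 108, 108]), (149, [108, 104, 106]), (150, [187, 187, 180]), (151, [235, 237, 225]), (152, [40, 38, 38]), (153, [18, 17, 17]), (154, [19, 20, 19]), (155, [22, 22, 22]), (156, [22, 22, 22]), (157, [21, 19, 19]), (158, [24, 21, 20]), (159, [17, 16, 17]), (160, [12, 11, 11]), (161, [101, 102, 97]), (162, [168, 170, 161]), (163, [135, 135, 128]), (164, [53, 55, 61]), (165, [82, 83, 91]), (166, [84, 82, 89]), (167, [82, 82, 90]), (168, [82, 81, 89])
[... 957 characters left out ...]
 turn None
[203  30  42  25 779] [223.1  41.8] (222.94906616210938, 41.771697998046875) [0.5126 0.2523 0.096 ]
t 24.55 pos [0.4287 0.1855 0.3374] rot [ 3.142e+00 -1.000e-03  4.710e-01] F [ 0.1 -0.3 -0.6] move cm [10.5  -2.15  8.74] turn None
[ 237  110   45   47 1213] [259.2 133.2] (259.2500305175781, 133.75001525878906) [0.4729 0.2072 0.096 ]
t 24.55 pos [0.4287 0.1855 0.3374] rot [ 3.142e+00 -1.000e-03  4.710e-01] F [ 0.1 -0.3 -0.6] move cm [4.92 0.07 8.74] turn None
[251 126  16  16 199] [258.5 133.5] (258.5000305175781, 133.50001525878906) [0.4728 0.2077 0.096 ]
t 24.55 pos [0.4287 0.1855 0.3374] rot [ 3.142e+00 -1.000e-03  4.710e-01] F [ 0.1 -0.3 -0.6] move cm [4.93 0.02 8.74] turn None
```

Every height along the stack in the scene picture matches its prediction to within about a pixel: collar side at rows 147–149, rubber at 152–160, foot at 163. In the wrist view the collar is concentric with the shaft.

```bash
python3 -c "
from plant import manip
print(manip.hand_in())"
```

```text
the job is handed in; nothing more can be done
None
```

The job is handed in at about 24.6 s of the 70 s allowed; the camera checks showed the feed roller fully home on the deck and the collar flat on top of it, both released, though the hand-in returned no verdict.

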